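# Lay out the ion source cleaning kit in order of use

## Robot

A 7-joint arm with a two-finger parallel gripper is mounted at the origin on the work surface. World frame = base frame: x ahead of the robot, y to its left, z up, the work surface at z = 0. Lengths are in m, angles in rad, forces in N, time in s.
With the tool pointing down it reaches from about 0.4 to 0.9 m from the base axis. Payload 5.6 kg.
Tool frame: the origin (TCP) lies midway between the tips of the shut fingers; the grasp point (between the pads) lies robot.pinch_z behind it (robot.pinch_z is the distance from the TCP to the grasp point, in m); x points along the fingers, y is the direction in which the jaws open and shut, and the axes are right-handed (so a half turn about x gives the same grasp; the last joint's range is limited). The gripper opens to 92 mm and grips with 3 to 60 N. Pads are 20 mm wide; open, the fingers measure 128 mm over their backs; the gripper's body (75 mm by 189 mm) begins 69 mm behind the grasp point.
Start: joints at [-1.167, 0.468, -0.012, 1.603, 0.006, 1.071, -0.056], TCP at [0.281, 0.586, 0.215] pointing down, gripper open.
Joint ranges: [-2.53, 2.53], [-0.31, 2.02], [-1.57, 1.55], [0.28, 2.44], [-1.29, 4.43], [0.15, 1.84], [-2.92, 2.92]. Speed limits (rad/s): [2.57, 2.57, 3.14, 3.14, 3.14, 3.14, 3.14].

## Interface

Orientations are given as [roll, pitch, yaw] about the fixed x, y, z axes, in that order (R = Rz(yaw) Ry(pitch) Rx(roll)).
In Python, from bench import robot gives the robot as it stands. The module is installed in compiled form; this text tells all that it offers.
- The arm moves only by the shell command python3 -m crank 'ROWS'. ROWS is JSON, a list that holds one entry, the list of rows, each a list of 7 numbers: the shift along the tool's x, y, z in mm, then the turn, a rotation vector about the tool's x, y, z in degrees, then the finger opening in mm, from 0 to 91.9. In form: [[[dx, dy, dz, rx, ry, rz, jaw], ...]]. A call has 1 to 8 rows; each row is the pose to reach, as a shift and turn from the pose commanded when the call began, along the tool's axes at that moment; what a row does not reach only later rows make up. A row lasts 1/10 s, in which the tool goes at most 50 mm and 8.59 degrees, less where a joint would pass 70% of its speed; a pose out of reach is approached as far as the arm can. A call with a gripper value outside its range is refused whole. The fingers move at their own pace and stop on an object; the grip force is fixed at half the most. Time passes only in rows, so rows that repeat a pose let the fingers close. It gives the time, the measured TCP pose, the force and the opening at its end, in the units of the state.
- robot.state(): the state, without advancing time (a new reading comes with each control period).
- robot.snapshot(name): name is "side" or "top" or "wrist"; returns the picture (400x640x3 uint8, blue, green, red); there is no depth.
- robot.get_calibration(name): a dict with "mtx" (3x3 intrinsics, pixels), "dist_coeffs" ([k1, k2, p1, p2, k3] as OpenCV has them; the pictures are not rectified), "eye" and "rotation" of the camera in the world. Camera axes: x right, y down, z forward; pixel columns grow to the right and rows downward; lengths in m; the calibration is good to about 2 mm. A picture is of the moment at which its call begins: read the wrist's pose just before it. get_calibration takes no time and is no camera call; for the wrist camera it gives the pose at the moment of the call.
- robot.close_job(): hands the job in, once; it reports no verdict.
Trained networks look in the newest picture that a camera, given by its name, has taken for a name from the list of things; names that differ only in an ending like _2 or _b are one class to them, and where a whole thing is asked for, a point or a joint stands for the part that bears it (a point fixed in the world has none). Each returns a list of dicts, best first, with "score" (0 to 1); they miss things now and then, are a little off and sometimes report something else, mostly with a low value. They report only what shows in the picture. A call takes as long as a camera call. They do not tell look-alikes from the thing itself.
- robot.masks_of(thing, camera): "pixels" (400x640 bool, what is visible of it) and "position" ([column, row] in pixels, amid what is visible of it).
- robot.pinpoint(thing, camera): "position" ([column, row] in pixels: a listed point, or the origin of a listed thing).
The state is a dict: "time": time; "joints": joint angles; "dq": joint speeds; "tau": joint torques, N m; "position": TCP position; "tcp_rot": TCP orientation; "wrist_force": force on the tool from outside, world axes, zero at the start; "torque": the same for the moment, N m; "grip_width": opening from 0.0 (shut) to 1.0 (fully open).
Only numpy, scipy, OpenCV 4.12 (cv2) and the standard library are available. Lean on these libraries where they do the work, as an engineer would, in place of code of your own. Each camera call takes 0.05 s, during which the arm holds its last target. There are 200 camera calls.

## Task

Complete the cleaning kit for the mass spectrometer's ion source: in the white tray the instruments lie side by side in order of use, counted from the blue end, and the steel tweezers already lie in the first slot. Lay the orange-handled probe flat in the middle slot and the green-handled spatula flat in the last slot, each straight along its slot and about centred in it, tip either way; put them down without dropping them. Leave the tweezers in their slot, and do not disturb the wrench, the red tin or the bottle.

Things in the scene. Friction and masses are not known exactly. Their poses are not given: they have to be found in the camera images.
- tray: White fixed tray, 218 x 268 mm (x, y), turned any way; origin: centre of underside. Floor 4 mm up, rim 14. Slots run along x (grey strips 196 x 46), centred at x = 0, y = +68 (first, by the blue band and rim at the +y end), 0 (middle), -68 (last). Between slots, at y = +-34, ribs 6 wide, 12 high stand only near the ends (|x| 62 to 104); the middle is free for fingers.
- probe: Loose probe on the work surface (z = 0), lying flat along its x, 140 mm long, 35 g. Orange square handle 14 mm wide, 14 high, from x = -70 to +30, then a thin steel shaft with upturned tip to +70. Origin: on the underside at mid-length; z up. Grip across the handle (along y), from the origin to 20 mm behind it (-x).
- spatula: Loose spatula on the work surface (z = 0), lying flat along its x, 140 mm long, 40 g. Green square handle 14 mm wide, 14 high, from x = -70 to +30, then a steel blade 22 wide, 3 thick, to +70. Origin: on the underside at mid-length; z up. Grip across the handle (along y), from the origin to 20 mm behind it (-x).
- tweezers: Loose steel tweezers, 130 mm long along their x, 14 mm wide, 9 mm high, already lying in the tray's first slot. Origin: on the underside, at mid-length; z is up. They stay there.
- wrench: Bystander: loose flat steel open-ended wrench, 140 mm long along its x, 24 mm wide, 7 mm high, lying on the work surface in the same row as the probe and the spatula. Origin: under its middle. Not part of the kit.
- tin: Bystander: closed red tin, 60 x 95 mm (its x, y), 24 mm high. Origin: centre of its underside.
- bottle: Bystander: upright glass bottle with a blue cap, 70 mm across, 140 mm high. Origin: centre of its underside.
Things that resemble listed ones, but are neither listed nor needed, are in the scene too. What is shaped like the tweezers but pink, purple or yellow is not meant.

How it is judged:
At the end, for the whole second after the job is handed in: From the blue end: tweezers in the first slot, probe in the middle, spatula in the last, at rest; each origin within 20 mm of the slot's centre line and 30 mm of its middle, along it within 0.2 rad (either way round), flat (within 0.2 rad) on the floor (underside below 10 mm) (y of tweezers in the frame of tray between 0.048 and 0.088 m and x of tweezers in the frame of tray between -0.03 and 0.03 m and z of each of tweezers, probe, spatula in the frame of tray below 0.01 m and angle between the x axis of each of tweezers, probe, spatula and the x axis of tray, either way round below 0.2 rad and angle between each of tweezers, probe, spatula's own z axis and vertical below 0.2 rad and y of probe in the frame of tray between -0.02 and 0.02 m and x of probe in the frame of tray between -0.03 and 0.03 m and y of spatula in the frame of tray between -0.088 and -0.048 m and x of spatula in the frame of tray between -0.03 and 0.03 m and linear speed of each of probe, spatula, tweezers below 0.02 m/s); the robot touches nothing.
It fails at once if the probe is dropped or thrown down (it moves faster than 0.8 m/s within 50 mm of the work surface) instead of being laid down (linear speed of probe above 0.8 m/s and height (world z) of probe below 0.05 m).
It fails at once if the spatula is dropped or thrown down (it moves faster than 0.8 m/s within 50 mm of the work surface) instead of being laid down (linear speed of spatula above 0.8 m/s and height (world z) of spatula below 0.05 m).
It fails at once if the wrench is disturbed (moved more than 30 mm) (distance of wrench from where it was at the start of the episode above 0.03 m).
It fails at once if the tin is disturbed (moved more than 30 mm) (distance of tin from where it was at the start of the episode above 0.03 m).
It fails at once if the bottle is disturbed (moved more than 30 mm) (distance of bottle from where it was at the start of the episode above 0.03 m).
It also fails if it takes over 54 s, if anything falls off the work surface, if the arm or the gripper's body presses on something with over 40 N, if the wrist force passes 120 N, or if a joint passes its speed limit or range.

## Working session

There is one attempt and no reset: what is moved stays moved. The work goes in short steps, Python scripts to look and compute and a shell command to move; the robot and the scene stay as the last step left them, time stands still between calls to the robot, and variables do not carry over. Pictures are saved under pics/ and viewed, about 8 in all and at most 12, crops included, and the job is handed in when it is done.

```bash
mkdir -p pics; python3 - <<'E'
from bench import robot
import cv2
print(robot.pinch_z, robot.state())
for c in ("top","side"):
    cv2.imwrite(f"pics/{c}0.png",robot.snapshot(c))
    k=robot.get_calibration(c);print(c,k)
    for t in ("tray","probe","spatula","tweezers","wrench","tin","bottle"):
        print(t,[(round(d["score"],2),[round(float(v)) for v in d["position"]]) for d in robot.pinpoint(t,c)])
E
```

```text
0.0187 {'time': 0.0, 'joints': array([-1.16697471,  0.46835611, -0.01162849,  1.60362085,  0.00600714,
        1.07141346, -0.0563004 ]), 'dq': array([ 0.00061688,  0.00067863,  0.00065651,  0.00021239, -0.00061148,
        0.00212767, -0.0012431 ]), 'tau': array([-2.56926478e-04, -5.20563841e+01, -1.22471942e-02, -2.43744153e+01,
       -5.66012459e-02,  1.73038227e-02,  1.53083060e-04]), 'position': array([0.28066286, 0.58563089, 0.21365519]), 'tcp_rot': array([-1.50359995,  1.56903324, -1.9504596 ]), 'wrist_force': array([-0.39792265,  0.33101008,  1.0064655 ]), 'torque': array([0.00480979, 0.02522852, 0.01231528]), 'grip_width': 1.0015555243005365}
top {'mtx': array([[397.67005586,   0.        , 311.46909107],
       [  0.        , 397.67005586, 191.5182483 ],
       [  0.        ,   0.        ,   1.        ]]), 'dist_coeffs': array([0.02869188, 0.        , 0.        , 0.        , 0.        ]), 'eye': array([0.44728152, 0.07941091, 1.03789209]), 'rotation': array([-3.04629453,  0.0248783 , -1.56003734])}
tray [(0.85, [266, 186])]
probe [(0.65, [390, 195])]
spatula [(0.75, [473, 210])]
tweezers [(0.72, [165, 198]), (0.71, [396, 272]), (0.67, [278, 206]), (0.54, [266, 297]), (0.16, [430, 203])]
wrench [(0.65, [430, 205]), (0.35, [279, 206])]
tin [(0.57, [376, 109])]
bottle [(0.6, [453, 115])]
side {'mtx': array([[466.28647366,   0.        , 312.64253188],
       [  0.        , 466.28647366, 203.64620522],
       [  0.        ,   0.        ,   1.        ]]), 'dist_coeffs': array([-0.0381499,  0.       ,  0.       ,  0.       ,  0.       ]), 'eye': array([0.42470258, 1.09078481, 0.74885279]), 'rotation': array([-2.19093543,  0.01328686, -3.02699544])}
tray [(0.74, [301, 247])]
probe [(0.71, [327, 179])]
spatula [(0.62, [340, 143])]
tweezers [(0.75, [303, 334]), (0.7, [327, 236]), (0.68, [413, 254]), (0.43, [391, 179])]
wrench [(0.47, [334, 158])]
tin [(0.97, [246, 177]), (0.58, [270, 146])]
bottle []
```

View pics/top0.png

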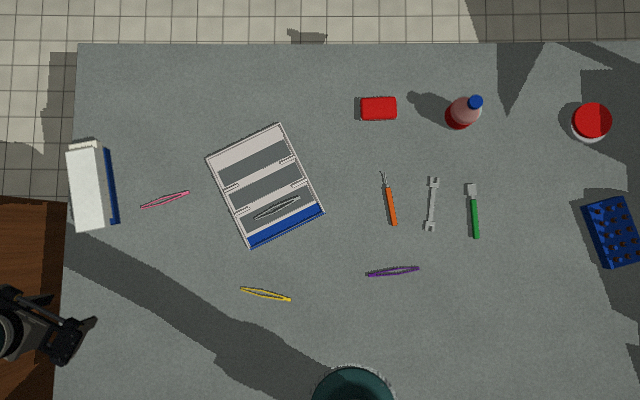

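View pics/side0.png

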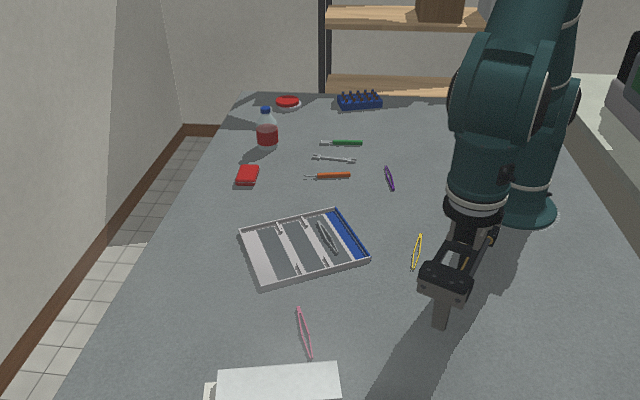

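The top view shows the tray at (266,186), with its blue end at the lower right and the tweezers at (277,206). The row holds the probe (389,200), wrench (430,204) and spatula (473,211).

Possible mix-ups:
- **Tweezers:** pink (165,198), yellow (266,294) and purple (392,271) look-alikes. The steel pair in the tray is the real one.
- **Tin:** a red round lid at (591,122).
- **Tray:** a white/blue box at (90,187).
- **Probe and spatula:** the orange probe at (389,200) and the green spatula at (473,211) are the only ones of their kind. The wrench at (430,204) has neither colour.

```bash
cat > h.py <<'E'
from bench import robot
import cv2, numpy as np
from scipy.spatial.transform import Rotation as R
def world(px,z,cam,k=None):
    k=k or robot.get_calibration(cam)
    p=cv2.undistortPoints(np.float32(px).reshape(-1,1,2),k["mtx"],k["dist_coeffs"])[:,0]
    rot=np.asarray(k["rotation"]); M=rot if rot.shape==(3,3) else R.from_euler("xyz",rot).as_matrix()
    d=np.c_[p,np.ones(len(p))]@M.T
    return k["eye"]+d*((z-k["eye"][2])/d[:,2])[:,None]
def rect(m,z,cam):
    c=max(cv2.findContours(m.astype(np.uint8),cv2.RETR_EXTERNAL,cv2.CHAIN_APPROX_NONE)[0],key=cv2.contourArea)
    w=world(c[:,0],z,cam)[:,:2]
    r=cv2.minAreaRect(np.float32(w*1000)); return w,r
def colour(img,name):
    h=cv2.cvtColor(img,cv2.COLOR_BGR2HSV)
    lo,hi={"orange":((6,140,90),(18,255,255)),"green":((50,120,50),(85,255,255)),"blue":((105,150,60),(125,255,255))}[name]
    return cv2.inRange(h,lo,hi)
def tool():
    s=robot.state(); return s["position"],R.from_euler("xyz",s["tcp_rot"]).as_matrix()
E
python3 - <<'E'
from h import *
img=robot.snapshot("top")
cv2.imwrite("pics/crop.png",cv2.resize(img[160:250,370:500],None,fx=5,fy=5))
for t,col in (("probe","orange"),("spatula","green")):
    m=colour(img,col)
    if t=="spatula": m[:, :440]=0;m[:,520:]=0
    else: m[:, :360]=0;m[:,420:]=0
    _,r=rect(m,0.012,"top"); print(t,"handle",r)
    o=robot.pinpoint(t,"top")[0]; print(" origin",world([o["position"]],.007,"top"))
    d=robot.masks_of(t,"top")
    if d: print(" whole",rect(d[0]["pixels"],.007,"top")[1])
for t in ("wrench","tin","bottle"):
    d=robot.masks_of(t,"top"); 
    if d: print(t,rect(d[0]["pixels"],.007,"top")[1])
d=robot.masks_of("tray","top"); 
for x in d: w,r=rect(x["pixels"],.012,"top"); print("tray",x["score"],r,cv2.boxPoints(r).round().tolist())
for x in robot.masks_of("tweezers","top"): print("tw",rect(x["pixels"],.007,"top")[1])
m=colour(img,"blue"); m[:,:200]=0;m[:,340:]=0; print("blue",rect(m,.014,"top")[1])
p,M=tool(); print(p,M.round(3))
E
```

```text
probe handle ((509.03704833984375, -98.73626708984375), (98.93927764892578, 13.057134628295898), 10.730547904968262)
 origin [[ 0.52574428 -0.09376317  0.007     ]]
 whole ((515.072509765625, -97.38982391357422), (110.56553649902344, 15.478963851928711), 9.913105010986328)
spatula handle ((478.80877685546875, -308.0752258300781), (96.61894226074219, 15.220473289489746), 3.5570521354675293)
 origin [[ 0.50463104 -0.30487546  0.007     ]]
 whole ((499.5433044433594, -306.79736328125), (138.25425720214844, 23.591646194458008), 1.8235292434692383)
wrench ((517.5931396484375, -203.24624633789062), (21.512569427490234, 130.88656616210938), 85.26487731933594)
bottle ((760.0655517578125, -288.8763732910156), (75.23978424072266, 115.86557006835938), 45.42288589477539)
tray 0.56 ((561.5679321289062, 228.18280029296875), (269.2976989746094, 220.340576171875), 27.010835647583008) [[392.0, 265.0], [492.0, 69.0], [732.0, 191.0], [631.0, 387.0]]
tw ((283.1095275878906, 219.1163330078125), (125.63280487060547, 18.96901512145996), 82.79206085205078)
tw ((531.086181640625, 459.90802001953125), (14.707029342651367, 69.50846099853516), 18.031389236450195)
blue ((459.4945373535156, 174.9739227294922), (25.355300903320312, 202.01429748535156), 27.123680114746094)
[0.28090931 0.58617775 0.21457837] [[ 0.     0.432  0.902]
 [-0.     0.902 -0.432]
 [-1.     0.     0.   ]]
```

View pics/crop.png

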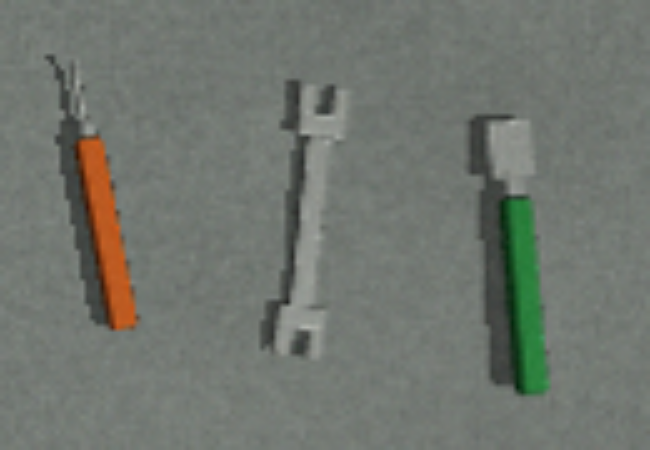

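The crop confirms the choice: orange-handled probe on the left, wrench in the middle and green-handled spatula on the right. Both tips point to world +x. I'll move above the probe now.

```bash
cat >> h.py <<'E'
def go(x,y,z,jawdeg):
    p,M=tool(); yd=np.deg2rad(jawdeg)
    T=np.c_[[0,0,-1],[np.cos(yd),np.sin(yd),0],[np.sin(yd),-np.cos(yd),0]]
    print("t",robot.state()["time"],"row",(M.T@(np.array([x,y,z])-p)*1000).round(1),np.rad2deg(R.from_matrix(M.T@T).as_rotvec()).round(1))
E
python3 -m crank '[[[95,-513,510,-36.3,0,0,60],[95,-513,510,-36.3,0,0,60],[95,-513,510,-36.3,0,0,60],[95,-513,510,-36.3,0,0,60],[95,-513,510,-36.3,0,0,60],[95,-513,510,-36.3,0,0,60],[95,-513,510,-36.3,0,0,60],[95,-513,510,-36.3,0,0,60]]]'; python3 -c "
from h import *
go(.519,-.097,.12,100.7)"
```

```text
time: 2.1
position: [0.412, 0.2102, 0.1627]
tcp_rot: [0.324, 1.57, 0.511]
wrist_force: [0.8, 0.2, -0.4]
grip_width: 0.655
t 2.1 row [  42.7 -321.8   48.1] [ 0.   0.1 -0. ]
```

```bash
python3 -m crank '[[[43,-322,48,0,0,0,60],[43,-322,48,0,0,0,60],[43,-322,48,0,0,0,60],[43,-322,48,0,0,0,60],[43,-322,48,0,0,0,60],[43,-322,48,0,0,0,60],[43,-322,48,0,0,0,60],[43,-322,48,0,0,0,60]]]'; python3 - <<'E'
from h import *
go(.519,-.097,.12,100.7)
k=robot.get_calibration("wrist"); img=robot.snapshot("wrist"); cv2.imwrite("pics/w1.png",img)
m=colour(img,"orange"); print(m.sum()/255, rect(m,.014,"wrist")[1], k["rotation"],k["eye"])
E
```

```text
time: 2.9
position: [0.5188, -0.1005, 0.1192]
tcp_rot: [-1.561, 1.569, -1.381]
wrist_force: [0.1, -0.3, -0.3]
grip_width: 0.65
t 2.9 row [-0.8  3.4  0.8] [-0.4  0.   0.1]
1745.0 ((507.06317138671875, -95.93763732910156), (97.25421905517578, 12.783158302307129), 10.939982414245605) [2.89736948e+00 1.54429462e-03 1.75003772e+00] [ 0.4522698  -0.11229922  0.28836991]
```

View pics/w1.png

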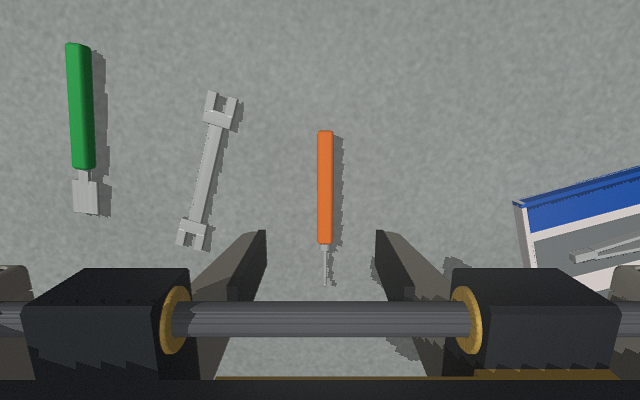

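The wrist view shows the probe at (325,187), between the fingers and in line with them. It agrees with the top camera to within 3 mm.

```bash
python3 -m crank '[[[40,6,0,0,0,0,60],[80,6,2,0,0,0,60],[100,6,2,0,0,0,60],[108,6,2,0,0,0,60],[114,6,2,0,0,0,60],[114,6,2,0,0,0,60]]]'; python3 -c "
from h import *
go(.517,-.0945,.004,100.8)"
```

```text
time: 3.55
position: [0.5194, -0.0885, 0.0059]
tcp_rot: [0.447, 1.57, 0.635]
wrist_force: [-0.1, 0.2, 0.0]
grip_width: 0.652
t 3.55 row [ 1.9 -5.5 -3.5] [-0.  0. -0.]
```

```bash
python3 -m crank '[[[1,-5,-3,0,0,0,60],[1,-5,-3,0,0,0,0],[1,-5,-3,0,0,0,0],[1,-5,-3,0,0,0,0],[1,-5,-3,0,0,0,0],[1,-5,-3,0,0,0,0],[1,-5,-3,0,0,0,0],[1,-5,-3,0,0,0,0]]]'; python3 -m crank '[[[-10,0,0,0,0,0,0],[-30,0,0,0,0,0,0],[-60,0,0,0,0,0,0],[-90,0,0,0,0,0,0],[-96,0,0,0,0,0,0],[-96,0,0,0,0,0,0]]]'; python3 - <<'E'
from h import *
go(.5615,.228,.10,27.1)
k=robot.get_calibration("wrist"); img=robot.snapshot("wrist"); cv2.imwrite("pics/w2.png",img)
p,M=tool()
m=colour(img,"orange"); w,r=rect(m,p[2]+.009,"wrist"); print(p,r)
E
```

```text
time: 4.35
position: [0.5172, -0.0946, 0.0046]
tcp_rot: [0.015, 1.571, 0.201]
wrist_force: [0.0, 0.8, 0.3]
grip_width: 0.146
time: 4.95
position: [0.518, -0.0946, 0.1019]
tcp_rot: [-0.225, 1.568, -0.038]
wrist_force: [-0.8, 1.1, -0.7]
grip_width: 0.148
t 4.95 row [  2.  308.9 102.7] [73.6  0.2 -0.1]
[ 0.51702948 -0.09448904  0.10069348] ((500.92047119140625, -97.53971862792969), (86.29642486572266, 13.419717788696289), 10.726028442382812)
```

View pics/w2.png

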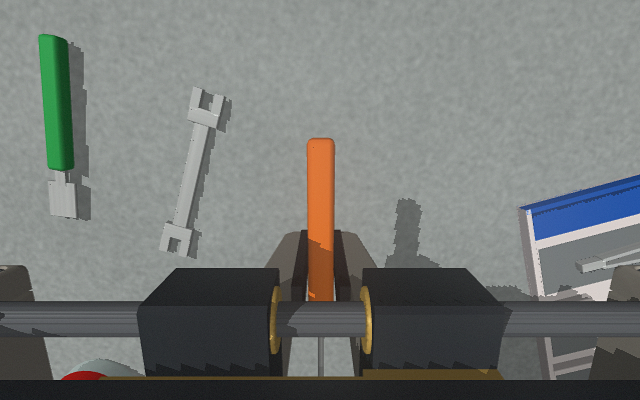

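Probe is held level, with its handle at (320,220) between the pads. Carrying it to the middle slot.

```bash
python3 -m crank '[[[2,317,108,73.6,0,0,0],[2,317,108,73.6,0,0,0],[2,317,108,73.6,0,0,0],[2,317,108,73.6,0,0,0],[2,317,108,73.6,0,0,0],[2,317,108,73.6,0,0,0],[2,317,108,73.6,0,0,0],[2,317,108,73.6,0,0,0]]]'; python3 -c "
from h import *
go(.557,.237,.10,27.1)"
```

```text
time: 5.8
position: [0.5625, 0.2447, 0.0962]
tcp_rot: [-2.712, 1.568, 2.577]
wrist_force: [-0.5, -1.5, -0.5]
grip_width: 0.151
t 5.8 row [-3.8 -8.8  3.5] [ 6.  -0.1  0.1]
```

```bash
python3 -m crank '[[[-4,-9,3,6,0,0,0],[-4,-9,3,6,0,0,0],[-4,-9,3,6,0,0,0]]]'; python3 - <<'E'
from h import *
img=robot.snapshot("wrist"); cv2.imwrite("pics/w3.png",img)
p,M=tool()
go(.557,.237,.10,27.1)
w,r=rect(colour(img,"orange"),p[2]+.009,"wrist"); print(p,r)
m=colour(img,"blue"); print("blue",rect(m,.014,"wrist")[1])
for d in robot.masks_of("tray","wrist"): print(d["score"],rect(d["pixels"],.014,"wrist")[1])
E
```

```text
time: 6.1
position: [0.558, 0.2291, 0.1014]
tcp_rot: [-1.362, 1.569, -2.462]
wrist_force: [-0.2, 0.3, 0.1]
grip_width: 0.144
t 6.15 row [ 1.6  2.4 -7.4] [-0.1  0.   0.1]
[0.55819328 0.22928636 0.10165106] ((550.556884765625, 243.7843475341797), (13.81608772277832, 86.24797058105469), 26.987943649291992)
blue ((451.16033935546875, 200.72576904296875), (26.201425552368164, 151.38299560546875), 26.93794822692871)
0.71 ((549.6354370117188, 249.96499633789062), (268.80792236328125, 169.78680419921875), 26.806976318359375)
```

View pics/w3.png

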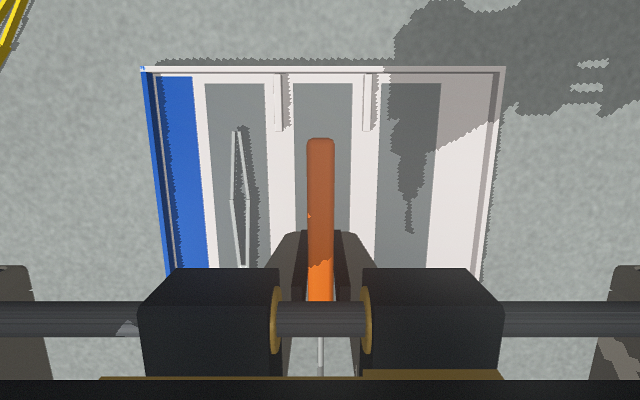

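The wrist view shows the probe at (320,220) parallel to the middle slot, and the tray fit agrees with the top camera to about 1 mm. I'll shift 7 mm along the slot and lower.

```bash
python3 -m crank '[[[20,2,-7,0,0,0,0],[50,2,-7,0,0,0,0],[75,2,-7,0,0,0,0],[84,2,-7,0,0,0,0],[89,2,-7,0,0,0,0],[91,2,-7,0,0,0,0],[92.5,2,-7,0,0,0,0],[92.5,2,-7,0,0,0,0]]]'; python3 -c "
from h import *
go(.557,.237,.0086,27.1)"
```

```text
time: 7.0
position: [0.5577, 0.2369, 0.0109]
tcp_rot: [1.634, 1.569, 0.532]
wrist_force: [-1.2, -0.0, -0.1]
grip_width: 0.147
t 7.0 row [ 2.3 -0.6 -0.4] [-0.2 -0.  -0.1]
```

```bash
python3 -m crank '[[[1,0,0,0,0,0,0],[2,0,0,0,0,0,0],[2,0,0,0,0,0,0],[2,0,0,0,0,0,20],[2,0,0,0,0,0,28],[2,0,0,0,0,0,36],[2,0,0,0,0,0,36],[2,0,0,0,0,0,36]]]'; python3 -m crank '[[[-10,0,0,0,0,0,36],[-40,0,0,0,0,0,36],[-80,0,0,0,0,0,36],[-110,0,0,0,0,0,36],[-110,0,0,0,0,0,36]]]'; python3 - <<'E'
from h import *
img=robot.snapshot("wrist"); cv2.imwrite("pics/w4.png",img)
print(rect(colour(img,"orange"),.018,"wrist")[1])
go(.489,-.3075,.12,93.6)
E
```

```text
time: 7.8
position: [0.5571, 0.2366, 0.008]
tcp_rot: [-1.259, 1.571, -2.361]
wrist_force: [-0.4, -0.2, -0.1]
grip_width: 0.39
time: 8.3
position: [0.5602, 0.2378, 0.1233]
tcp_rot: [1.617, 1.562, 0.515]
wrist_force: [-0.4, -0.6, 0.0]
grip_width: 0.393
((550.354736328125, 245.89474487304688), (12.654146194458008, 96.35711669921875), 26.953895568847656)
t 8.35 row [  -0.8 -308.3  454.6] [-66.7   0.1  -0.3]
```

View pics/w4.png

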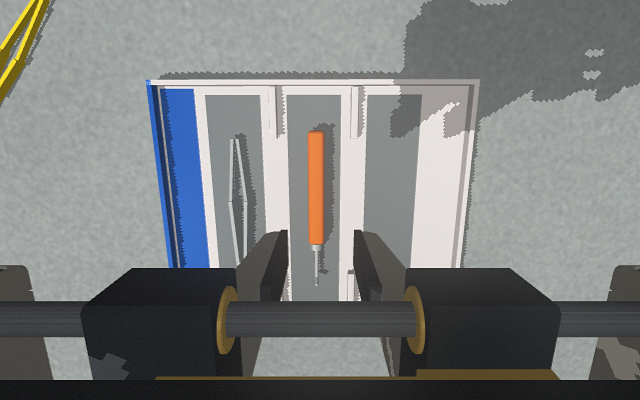

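The probe lies flat in the middle slot (handle at (316,187)). Its origin comes out about 2 mm from the slot centre. Next is the spatula.

```bash
python3 -m crank '[[[0,-308,455,-66.7,0,0,60],[0,-308,455,-66.7,0,0,60],[0,-308,455,-66.7,0,0,60],[0,-308,455,-66.7,0,0,60],[0,-308,455,-66.7,0,0,60],[0,-308,455,-66.7,0,0,60],[0,-308,455,-66.7,0,0,60],[0,-308,455,-66.7,0,0,60]]]'; python3 -c "
from h import *
go(.489,-.3075,.12,93.6)"
```

```text
time: 9.15
position: [0.507, -0.1521, 0.1173]
tcp_rot: [2.68, 1.569, 2.745]
wrist_force: [0.6, 0.2, 0.3]
grip_width: 0.652
t 9.15 row [  -2.8 -153.9  -28. ] [ 0.1 -0.1 -0. ]
```

```bash
python3 -m crank '[[[-3,-154,-28,0,0,0,60],[-3,-154,-28,0,0,0,60],[-3,-154,-28,0,0,0,60],[-3,-154,-28,0,0,0,60],[-3,-154,-28,0,0,0,60],[-3,-154,-28,0,0,0,60]]]'; python3 - <<'E'
from h import *
img=robot.snapshot("wrist"); _,r=rect(colour(img,"green"),.014,"wrist"); print(r)
go(.489,-.3075,.12,93.6)
a=np.deg2rad(r[2] if r[1][0]>r[1][1] else r[2]-90)
go(r[0][0]/1e3+.01*np.cos(a),r[0][1]/1e3+.01*np.sin(a),.0045,90+np.rad2deg(a))
E
```

```text
time: 9.75
position: [0.4892, -0.3042, 0.1202]
tcp_rot: [2.098, 1.569, 2.158]
wrist_force: [-0.3, 0.9, -0.5]
grip_width: 0.653
((478.373779296875, -309.1284484863281), (97.4089584350586, 12.76580810546875), 3.5751194953918457)
t 9.8 row [ 0.3 -3.8 -0.8] [-0.1 -0.  -0.1]
t 9.8 row [115.8  -5.   -1.4] [-0.1 -0.  -0.1]
```

Both cameras agree on the spatula to within 1 mm. Lowering.

```bash
python3 -m crank '[[[40,-4,-1,0,0,0,60],[80,-4,-1,0,0,0,60],[100,-4,-1,0,0,0,60],[109,-4,-1,0,0,0,60],[114,-4,-1,0,0,0,60],[114,-4,-1,0,0,0,60],[114,-4,-1,0,0,0,60]]]'; python3 -c "
from h import *
go(.488,-.3085,.0045,93.6)"
```

```text
time: 10.5
position: [0.4896, -0.3103, 0.0082]
tcp_rot: [-0.463, 1.569, -0.404]
wrist_force: [-0.7, 0.1, -0.1]
grip_width: 0.651
t 10.5 row [ 3.7  1.9 -1.5] [-0.2  0.1  0.1]
```

```bash
python3 -m crank '[[[3,1,-1,0,0,0,60],[3,1,-1,0,0,0,0],[3,1,-1,0,0,0,0],[3,1,-1,0,0,0,0],[3,1,-1,0,0,0,0],[3,1,-1,0,0,0,0],[3,1,-1,0,0,0,0],[3,1,-1,0,0,0,0]]]'; python3 -m crank '[[[-10,0,0,0,0,0,0],[-30,0,0,0,0,0,0],[-60,0,0,0,0,0,0],[-90,0,0,0,0,0,0],[-96,0,0,0,0,0,0],[-96,0,0,0,0,0,0]]]'; python3 - <<'E'
from h import *
img=robot.snapshot("wrist"); cv2.imwrite("pics/w5.png",img)
p,M=tool(); print(rect(colour(img,"green"),p[2]+.009,"wrist")[1])
go(.6165,.268,.10,27.1)
E
```

```text
time: 11.3
position: [0.4875, -0.3093, 0.0041]
tcp_rot: [1.243, 1.571, 1.302]
wrist_force: [1.0, -0.7, -0.4]
grip_width: 0.149
time: 11.9
position: [0.4882, -0.3096, 0.1015]
tcp_rot: [-0.446, 1.568, -0.387]
wrist_force: [-0.1, -0.9, -0.2]
grip_width: 0.15
((471.2945251464844, -310.00018310546875), (85.84696197509766, 13.287014961242676), 3.521456480026245)
t 11.95 row [3.000e-01 5.684e+02 1.628e+02] [66.3  0.  -0. ]
```

View pics/w5.png

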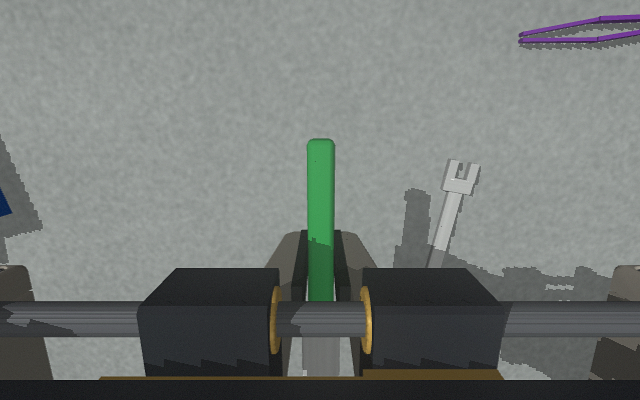

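The spatula is held level, with its handle at (320,220). Carrying it to the last slot.

```bash
python3 -m crank '[[[0,568,163,66.3,0,0,0],[0,568,163,66.3,0,0,0],[0,568,163,66.3,0,0,0],[0,568,163,66.3,0,0,0],[0,568,163,66.3,0,0,0],[0,568,163,66.3,0,0,0],[0,568,163,66.3,0,0,0],[0,568,163,66.3,0,0,0]]]'; python3 -c "
from h import *
go(.617,.268,.10,27.1)"
```

```text
time: 12.75
position: [0.5734, 0.0797, 0.0984]
tcp_rot: [-1.615, 1.568, -2.719]
wrist_force: [0.3, -0.6, -0.9]
grip_width: 0.146
t 12.75 row [  -1.9  123.6 -148.5] [-0.4 -0.   0.2]
```

```bash
python3 -m crank '[[[-2,124,-148,0,0,0,0],[-2,124,-148,0,0,0,0],[-2,124,-148,0,0,0,0],[-2,124,-148,0,0,0,0],[-2,124,-148,0,0,0,0],[-2,124,-148,0,0,0,0],[-2,124,-148,0,0,0,0]]]'; python3 - <<'E'
from h import *
img=robot.snapshot("wrist"); p,M=tool()
print(p,rect(colour(img,"green"),p[2]+.009,"wrist")[1])
go(.617,.268,.009,27.1)
E
```

```text
time: 13.45
position: [0.6169, 0.2639, 0.1007]
tcp_rot: [-1.157, 1.568, -2.258]
wrist_force: [0.0, 0.4, -0.9]
grip_width: 0.148
[0.61721946 0.26366054 0.10117539] ((619.8491821289062, 257.9889221191406), (13.006741523742676, 41.01177215576172), 26.96014976501465)
t 13.5 row [92.2  2.  -4.1] [-0.2  0.1  0.1]
```

```bash
python3 -m crank '[[[20,2,-4,0,0,0,0],[50,2,-4,0,0,0,0],[75,2,-4,0,0,0,0],[84,2,-4,0,0,0,0],[89,2,-4,0,0,0,0],[91,2,-4,0,0,0,0],[92,2,-4,0,0,0,0],[92,2,-4,0,0,0,0]]]'; python3 -c "
from h import *
go(.617,.268,.0085,27.1)"
```

```text
time: 14.3
position: [0.6182, 0.2708, 0.0111]
tcp_rot: [1.62, 1.569, 0.522]
wrist_force: [0.1, 0.4, -0.7]
grip_width: 0.151
t 14.3 row [ 2.6 -2.3  2. ] [-0.  -0.  -0.1]
```

```bash
python3 -m crank '[[[1,-1,1,0,0,0,0],[2.5,-2,1,0,0,0,0],[2.5,-2,1,0,0,0,0],[2.5,-2,1,0,0,0,20],[2.5,-2,1,0,0,0,28],[2.5,-2,1,0,0,0,36],[2.5,-2,1,0,0,0,36],[2.5,-2,1,0,0,0,36]]]'; python3 -m crank '[[[-10,0,0,0,0,0,36],[-40,0,0,0,0,0,36],[-80,0,0,0,0,0,36],[-120,0,0,0,0,0,36],[-150,0,0,0,0,0,36],[-170,0,-50,0,0,0,36],[-170,0,-100,0,0,0,36]]]'; python3 -m crank '[[[0,0,-50,0,0,0,36],[0,0,-100,0,0,0,36],[0,0,-150,0,0,0,36],[0,0,-150,0,0,0,36],[0,0,-150,0,0,0,36]]]'
python3 - <<'E'
from h import *
img=robot.snapshot("top"); cv2.imwrite("pics/top1.png",img)
import numpy as np
c=np.array([.561,.2285]); a=np.deg2rad(117)
for t,col in (("probe","orange"),("spatula","green")):
    try:
        m=colour(img,col); m[:,:200]=0; m[:,340:]=0
        print(t,rect(m,.018,"top")[1])
    except Exception as e: print(e)
    for o in robot.pinpoint(t,"top")[:1]+[]:
        w=world([o["position"]],.005,"top")[0,:2]-c; print(w, "tray xy",w@[np.cos(a),np.sin(a)],w@[-np.sin(a),np.cos(a)],o["score"])
for t in ("tweezers","wrench","tin","bottle"): print(t,[(round(d["score"],2),np.round(d["position"])) for d in robot.pinpoint(t,"top")])
E
```

```text
time: 15.1
position: [0.6161, 0.2688, 0.0075]
tcp_rot: [-1.339, 1.571, -2.437]
wrist_force: [-0.5, -0.3, -0.1]
grip_width: 0.391
time: 15.8
position: [0.5751, 0.354, 0.1824]
tcp_rot: [1.619, 1.564, 0.515]
wrist_force: [0.3, 0.7, -1.3]
grip_width: 0.387
time: 16.3
position: [0.5027, 0.4897, 0.1778]
tcp_rot: [1.503, 1.571, 0.408]
wrist_force: [0.1, -1.2, -0.4]
grip_width: 0.391
probe ((552.7947387695312, 244.99473571777344), (13.992523193359375, 98.23881530761719), 26.5584716796875)
[0.00509245 0.00318341] tray xy 0.0005245164625001223 -0.005982640164589309 0.55
spatula ((611.8760986328125, 275.9649353027344), (14.932605743408203, 98.71748352050781), 26.36417007446289)
[0.06380697 0.02799525] tray xy -0.004023808865600914 -0.06956200566335487 0.56
tweezers [(0.74, array([269., 297.])), (0.74, array([396., 273.])), (0.5, array([280., 208.])), (0.46, array([166., 199.]))]
wrench [(0.64, array([432., 201.]))]
tin [(0.66, array([431., 203.])), (0.58, array([375., 112.]))]
bottle [(0.93, array([452., 118.])), (0.2, array([375., 108.]))]
```

View pics/top1.png

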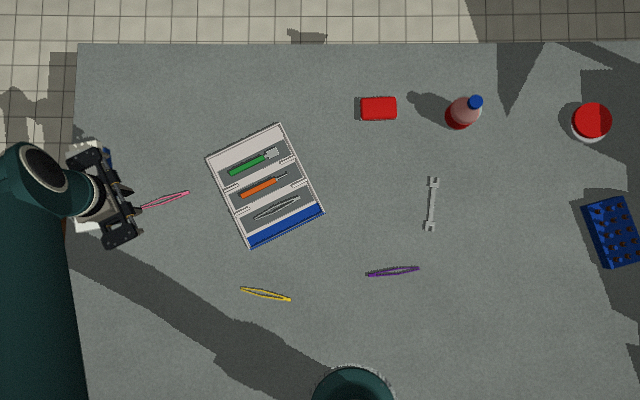

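The picture shows tweezers (277,207), probe (264,186) and spatula (253,161) in order from the blue end. The wrench, tin and bottle are where they started, and the gripper is clear at 0.18 m up.

```bash
python3 -c "
from bench import robot
print(robot.close_job())"
```

```text
the job is handed in; nothing more can be done
None
```

The cleaning kit is complete and handed in at about 17 s of the 54 s limit. The probe lies in the middle slot and the spatula in the last. I gripped each across its handle, turned it to the slot, lowered it to the floor and released it gently.

What the last checks showed:
- **Probe:** the top-view estimate puts its origin about 0.5 mm along and 6 mm across from the slot's centre. The wrist view said about 2 mm, so the two differ by a few mm, both well within tolerance. Its angle is within 1° of the slot.
- **Spatula:** its origin is about 4 mm along and 2 mm across from the slot's centre, and its angle is within 1° of the slot.
- **Tweezers and bystanders:** the tweezers are still in the first slot. The wrench, tin and bottle look unmoved in the picture.
- **Network errors:** in the final check the network also reported a "tin" at the wrench's pixel, with the higher score. The picture shows that is wrong.
- **Robot:** the gripper was clear of everything, and the measured wrist force was about 1 N or less at the end.

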